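# Lay both cartons down in the tray

### The arm

A 7-joint arm with a two-finger parallel gripper is mounted at the origin on a cart in front of the work surface, level with it; the furniture and walls round the work are solid. World frame = base frame: x ahead of the robot, y to its left, z up, the work surface at z = 0. Lengths are in mm, angles in rad, forces in N, time in s.
With the tool pointing down it reaches from about 400 to 850 mm from the base axis. Payload 10.4 kg.
Tool frame: the origin (TCP) lies midway between the tips of the shut fingers; the grasp point (between the pads) lies 19 mm behind it; z points along the fingers, y is the line along which they close (so a half turn about z gives the same grasp; the last joint's range is limited). The gripper opens to 85 mm and grips with 20 to 120 N. Pads are 22 mm wide; open, the fingers measure 114 mm over their backs; the gripper's body (76 mm by 85 mm) begins 54 mm behind the grasp point. The pads swing forward as they close: fully open they stand 13 mm farther back than shut.
Start: joints at [1.203, 0.332, -0.065, 1.46, 0.022, 1.35, -0.088], TCP at [211.277, -588.229, 231.338] pointing down, gripper open.
Joint ranges: [-2.6, 2.6], [-0.5, 2.12], [-1.47, 1.34], [0.16, 2.42], [-1.27, 4.41], [0.06, 2.06], [-2.6, 2.6]. Speed limits (rad/s): [2.22, 2.22, 2.79, 2.79, 3.14, 3.14, 3.14].

### API

Orientations are given as a rotation vector (axis times angle).
In Python, from rig import sensors, read_camera, get_calibration, bot, spotter gives the robot as it stands.
- The arm moves only by the tool apply_moves, never from a script. Its argument "commands" is a list of rows, each an object with "jaw": the opening, from 0 (shut) to 1 (fully open); "linear": the shift along the world's x, y, z in m, a list of three; "spin": the turn about the world's z in degrees. A call has 1 to 5 rows; each row shifts and turns the commanded pose from where the row before left it; what a row does not reach is not made up. A row lasts 1/8 s, in which the tool goes at most 62.5 mm and 10.7 degrees, less where a joint would pass 70% of its speed; a pose out of reach is approached as far as the arm can. A call is refused whole if a number of a shift passes 0.0625 or a number of a turn 10.7, either way. A call with a gripper value outside its range is refused whole. The fingers move at their own pace and stop on an object; the grip force is fixed at half the most. Time passes only in rows, so rows that do not move let the fingers close. It gives the time, the measured TCP pose, the force, the opening and the grip force at its end, in the units of the state.
- sensors.read_state(): the state, without advancing time (a new reading comes with each control period).
- read_camera(name): name is "scene" or "top" or "wrist"; returns (picture, depth): 480x640x3 uint8, red, green, blue; 480x640 float32, mm along the optical axis (not along the pixel's ray), 0 where there is no reading.
- get_calibration(name): a dict with "fx", "fy", "cx", "cy" (pixels), "R" (3x3) and "t" (3): a world point X has camera coordinates R X + t. Camera axes: x right, y down, z forward; pixel columns grow to the right and rows downward; lengths in mm; the calibration is good to about 2 mm. A picture is of the moment at which its call begins: read the wrist's pose just before it. get_calibration takes no time and is no camera call; for the wrist camera it gives the pose at the moment of the call.
- bot.hand_in(): hands the job in; it is judged then, once.
Trained networks look in the newest picture that a camera, given by its name, has taken for a name from the list of things; names that differ only in an ending like _2 or _b are one class to them, and where a whole thing is asked for, a point or a joint stands for the part that bears it (a point fixed in the world has none). Each returns a list of dicts, best first, with "conf" (0 to 1); they miss things now and then, are a little off and sometimes report something else, mostly with a low value. They report only what shows in the picture. A call takes as long as a camera call. They do not tell look-alikes from the thing itself.
- spotter.recognise(camera, query): "extent" ([left, top, right, bottom] in pixels, round what is visible of it).
- spotter.outline_of(camera, query): "pixels" (480x640 bool, what is visible of it) and "extent" ([left, top, right, bottom] in pixels, round what is visible of it).
The state is a dict: "time": time; "joints": joint angles; "joint_velocities": joint speeds; "tau": joint torques, N m; "eef_pos": TCP position; "orientation": TCP orientation; "ft_force": force on the tool from outside, world axes, zero at the start; "wrist_torque": the same for the moment, N m; "finger_gap": opening from 0.0 (shut) to 1.0 (fully open); "grasp_force": force on a finger pad.
Only numpy, scipy, OpenCV 4.12 (cv2) and the standard library are available. Lean on these libraries where they do the work, as an engineer would, in place of code of your own. Each camera call takes 0.05 s, during which the arm holds its last target. There are 200 camera calls.

### The job

The serving tray is to go onto a low shelf, so nothing on it may stand upright: tip over each of the two standing cartons so that it comes to lie flat on its broad side on the floor of its own compartment, not propped on the rim or the middle wall. Only push them, lightly, with the fingertips; do not grip or lift them, and leave the shaker, the tin, the mug and the jar where they stand.

Things in the scene. Friction and masses are not known exactly. Their poses are not given: they have to be found in the camera images.
- tray: dark wooden tray, fixed, 238 (its x) x 247 mm (its y; steel handles 26 mm farther at both y ends), rim 18 mm high, floor 6 mm thick. Origin: underside centre. A wall along y, 6 mm thick, rim-high, makes two compartments 110 x 235 mm inside, centred on x = -58 and +58 mm. A carton stands at the -y end of the nearer (-x) one and at the +y end of the farther one; which is where varies
- tall_carton: the taller upright carton, 70 (its x) x 40 (its y) x 150 mm (z), 0.2 kg, cardboard with blank paper on its broad faces. Origin: centre of its foot. Stands on the tray's floor, back face 5 to 12 mm from its compartment's end wall, broad faces square to the compartment within 0.05 rad. Pushed high on the back face (under 3 N) it tips over its front foot edge and falls by itself beyond 0.32 rad 
- tall_carton_middle (a point): centre of the taller carton, 75 mm above its foot when upright
- short_carton: the shorter upright carton, 70 (its x) x 40 (its y) x 125 mm (z), 0.2 kg, cardboard with blank paper on its broad faces. Origin: centre of its foot. Stands on the tray's floor, back face 5 to 12 mm from its compartment's end wall, broad faces square to the compartment within 0.05 rad. Pushed high on the back face (under 3 N) it tips over its front foot edge and falls by itself beyond 0.32 rad 
- short_carton_middle (a point): centre of the shorter carton, 62.5 mm above its foot when upright
- shaker: bystander: small round shaker with a ribbed lid, 43 mm across, 76 mm tall, standing just off a tray end. Origin: centre of its foot, z up
- tuna_tin: bystander: flat round tin, 86 mm across, 40 mm tall, standing just off the other tray end. Origin: centre of its foot, z up
- mug: bystander: mug with a handle, 86 x 120 mm, 101 mm tall, left of the tray. Origin: centre of its foot, z up
- spice_jar: bystander: slim round jar with a lid, 44 mm across, 105 mm tall, right of the tray. Origin: centre of its foot, z up
There are look-alikes about, which are no part of the job. Leave any purple or turquoise look-alike of the short_carton alone.

How it is judged:
By the outcome, as a careful person would: the job done as asked, in the order asked, and still so for the second after the job is handed in, with the robot touching nothing.
It also fails if it takes over 46 s, if anything falls off the work surface, if the arm or the gripper's body presses on something with over 40 N, if the wrist force passes 120 N, or if a joint passes its speed limit or range.

## Working session

There is one attempt and no reset: what is moved stays moved. The work goes in short steps, Python scripts to look and compute and a tool call to move; the robot and the scene stay as the last step left them, time stands still between calls to the robot, and variables do not carry over. Pictures are saved under pics/ and viewed, at most 10 in all, crops included, and the job is handed in when it is done.

Besides the shell and the picture viewer there is one more tool, called by a JSON object that holds its "op" and its "data". apply_moves: Moves the arm, as the interface text tells. Its arguments: {"type":"object","properties":{"commands":{"type":"array","items":{"type":"object","properties":{"jaw":{"type":"number"},"linear":{"type":"array","items":{"type":"number"}},"spin":{"type":"number"}}}}},"required":["commands"]}

```bash
mkdir -p pics; cat > h.py <<'E'
import numpy as np, cv2
from rig import sensors, read_camera, get_calibration, bot, spotter
def cloud(cam):
    im,d=read_camera(cam); c=get_calibration(cam)
    v,u=np.mgrid[0:480,0:640]
    P=np.stack([(u-c['cx'])/c['fx']*d,(v-c['cy'])/c['fy']*d,d],-1)
    W=(P-np.array(c['t']))@np.array(c['R'])
    W[d==0]=np.nan
    return im,d,W
def save(n,im): cv2.imwrite('pics/'+n,im[...,::-1])
E
python3 - <<'E'
from h import *
im,d,W=cloud('top'); 
im2,d2,W2=cloud('scene')
save('both.png',cv2.resize(np.vstack([im,im2]),(400,600)) if 0 else im); save('scene.png',im2)
np.savez('c0.npz',im=im,W=W,im2=im2,W2=W2)
for cam,w in(('top',W),('scene',W2)):
  for q in ['tray','tall_carton','short_carton','shaker','tuna_tin','mug','spice_jar']:
    for r in spotter.outline_of(cam,q)[:4]:
        p=w[r['pixels']]; p=p[~np.isnan(p[:,0])]
        print(cam,q,round(r['conf'],2),r['extent'],np.percentile(p,[2,50,98],axis=0).round().tolist() if len(p) else None)
E
```

```text
top tray 0.83 [244.6, 184.9, 363.8, 282.8] [[421.0, -131.0, 1.0], [534.0, 1.0, 8.0], [658.0, 142.0, 22.0]]
top tall_carton 0.83 [255.6, 188.5, 277.8, 228.1] [[555.0, 73.0, 14.0], [578.0, 90.0, 155.0], [624.0, 112.0, 162.0]]
top tall_carton 0.54 [218.9, 264.0, 254.2, 298.9] [[374.0, 133.0, 10.0], [414.0, 173.0, 39.0], [453.0, 213.0, 44.0]]
top short_carton 0.97 [328.7, 291.0, 350.4, 324.0] [[306.0, -103.0, 38.0], [339.0, -81.0, 126.0], [372.0, -60.0, 131.0]]
top short_carton 0.95 [390.9, 232.3, 427.9, 270.9] [[443.0, -285.0, 9.0], [475.0, -252.0, 125.0], [511.0, -226.0, 130.0]]
top short_carton 0.8 [330.4, 227.1, 353.1, 266.6] [[453.0, -110.0, 18.0], [482.0, -87.0, 131.0], [522.0, -67.0, 137.0]]
top short_carton 0.71 [382.0, 288.7, 418.8, 313.5] [[331.0, -288.0, 2.0], [350.0, -223.0, 125.0], [373.0, -193.0, 131.0]]
top shaker 0.53 [363.0, 178.0, 378.6, 203.3] [[622.0, -191.0, 6.0], [636.0, -171.0, 76.0], [661.0, -153.0, 83.0]]
top tuna_tin 0.85 [215.4, 263.9, 253.0, 298.1] [[373.0, 133.0, 1.0], [414.0, 172.0, 38.0], [455.0, 214.0, 44.0]]
top mug 0.96 [134.6, 191.4, 176.1, 233.2] [[531
[... 1228 characters left out ...]
0]]
scene short_carton 0.6 [364.5, 193.1, 400.4, 240.5] [[442.0, -275.0, 14.0], [471.0, -244.0, 84.0], [500.0, -225.0, 127.0]]
scene shaker 0.75 [302.9, 199.7, 321.5, 233.3] [[620.0, -185.0, 5.0], [630.0, -161.0, 49.0], [653.0, -152.0, 79.0]]
scene tuna_tin 0.76 [249.0, 304.5, 298.8, 349.6] [[371.0, 134.0, 1.0], [402.0, 183.0, 37.0], [454.0, 216.0, 41.0]]
scene tuna_tin 0.7 [217.0, 225.5, 365.8, 317.8] [[415.0, -119.0, 2.0], [522.0, 9.0, 7.0], [657.0, 142.0, 20.0]]
scene mug 0.62 [100.2, 286.9, 152.2, 359.5] [[528.0, 335.0, 9.0], [549.0, 376.0, 71.0], [608.0, 412.0, 101.0]]
scene spice_jar 0.79 [394.8, 187.7, 419.7, 229.1] [[456.0, -503.0, 1.0], [470.0, -348.0, 65.0], [530.0, -341.0, 107.0]]
```

```bash
python3 - <<'E'
from h import *
z=np.load('c0.npz')
for k in('W','W2'):
  W=z[k]
  for n,xr,yr,zr in(('tall',(530,650),(50,130),(145,175)),('short',(430,540),(-130,-50),(115,145)),('look1',(290,390),(-120,-40),(115,140)),('look2',(420,530),(-300,-210),(115,140)),('look3',(310,390),(-310,-180),(115,140)),('trayrim',(400,680),(-135,135),(12,22))):
    m=(W[...,0]>xr[0])&(W[...,0]<xr[1])&(W[...,1]>yr[0])&(W[...,1]<yr[1])&(W[...,2]>zr[0])&(W[...,2]<zr[1])
    p=W[m]
    if len(p)<5: continue
    print(k,n,len(p),np.median(p[:,2]).round(),[np.round(a,1) for a in cv2.minAreaRect(p[:,:2].astype(np.float32))])
c=z['im'][170:340,200:480]; save('crop.png',cv2.resize(c,None,fx=2.8,fy=2.8,interpolation=cv2.INTER_CUBIC)[:480])
E
```

```text
W tall 517 158.0 [array([590.8,  93.3]), array([70.4, 40.3]), np.float64(2.8)]
W short 517 132.0 [array([489.2, -89.7]), array([71.3, 40.2]), np.float64(6.0)]
W look1 529 127.0 [array([340., -83.]), array([70. , 40.2]), np.float64(7.7)]
W look2 517 126.0 [array([ 479.7, -258.1]), array([70., 41.]), np.float64(33.7)]
W look3 533 126.0 [array([ 352.5, -228.6]), array([40.3, 70.4]), np.float64(6.5)]
W trayrim 1229 17.0 [array([537.6,   3.2]), array([244.3, 284.2]), np.float64(5.2)]
W2 tall 476 156.0 [array([589.1,  93.5]), array([73.5, 42.7]), np.float64(1.0)]
W2 short 487 130.0 [array([487.6, -90.2]), array([72.3, 44.4]), np.float64(5.1)]
W2 look1 516 125.0 [array([338.5, -82.8]), array([72. , 43.7]), np.float64(7.9)]
W2 look2 311 125.0 [array([ 478.1, -258.2]), array([69.6, 45.5]), np.float64(34.3)]
W2 look3 368 125.0 [array([ 351.4, -228.5]), array([42.5, 72.1]), np.float64(4.2)]
W2 trayrim 1425 17.0 [array([ 5.39e+02, -2.00e-01]), array([240.5, 277.2]), np.float64(5.2)]
```

View pics/scene.png

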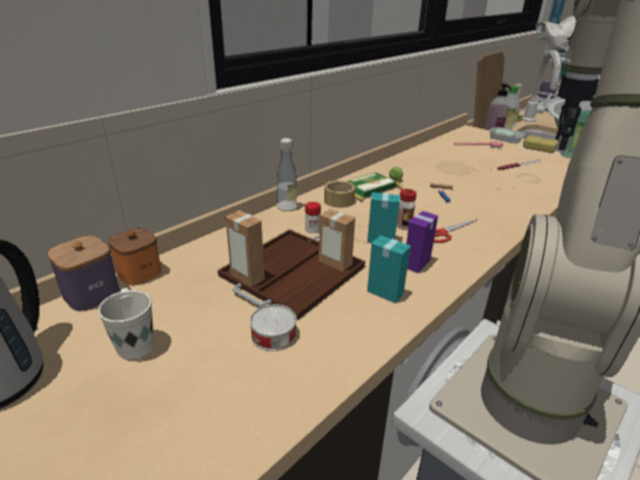

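View pics/crop.png

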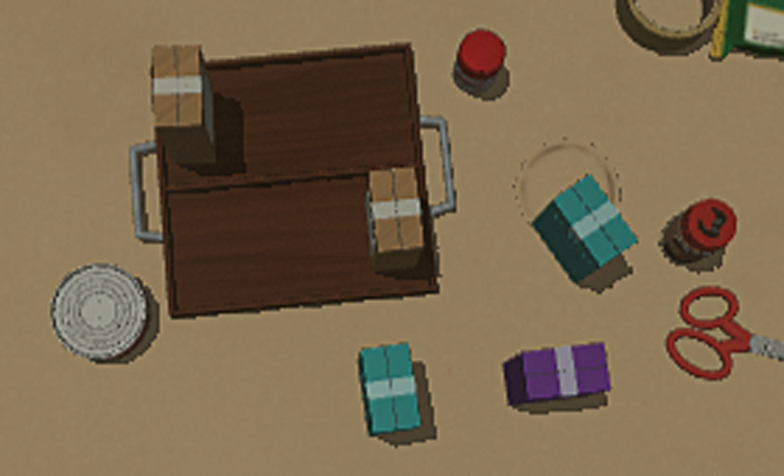

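The wanted cartons are the brown ones: tall at scene px (245,248), short at (337,240), inside the tray. The look-alikes are outside it: teal at (384,215) and (388,268), purple at (421,240). The close top crop confirms both choices: tall at crop px (178,85), short at (396,210). The tray is turned about +5°.

```bash
python3 - <<'E'
from h import *
from scipy.spatial.transform import Rotation as R
s=sensors.read_state(); print(s['time'],s['eef_pos'],R.from_rotvec(s['orientation']).as_matrix().round(3).tolist(),s['ft_force'])
E
```

```text
0.8 [ 211.26927947 -588.22652384  231.3424345 ] [[0.941, 0.338, 0.0], [0.338, -0.941, -0.0], [0.0, 0.0, -1.0]] [-0.00778301 -0.41654005  0.02333702]
```

{"op": "apply_moves", "data": {"commands": [{"linear": [0.03,0.05,0.02],"jaw": 0},{"linear": [0.03,0.05,0.0],"jaw": 0}]}}

```text
$.commands[0]: bad value
```

{"op": "apply_moves", "data": {"commands": [{"linear": [0.03,0.05,0.02],"spin": -5.0,"jaw": 0.0},{"linear": [0.03,0.05,0.01],"spin": -5.0,"jaw": 0.0}]}}

```text
time: 1.05
eef_pos: [271.9, -487.3, 262.0]
orientation: [3.13, 0.261, 0.001]
ft_force: [2.7, 1.3, 0.4]
finger_gap: 0.605
grasp_force: 0.0
```

{"op": "apply_moves", "data": {"commands": [{"linear": [0.03,0.045,0.0],"spin": -4.5,"jaw": 0.0},{"linear": [0.03,0.045,0.0],"spin": 0.0,"jaw": 0.0},{"linear": [0.03,0.045,0.0],"spin": 0.0,"jaw": 0.0},{"linear": [0.03,0.045,0.0],"spin": 0.0,"jaw": 0.0},{"linear": [0.03,0.045,0.0],"spin": 0.0,"jaw": 0.0}]}}

```text
time: 1.68
eef_pos: [422.1, -261.7, 261.6]
orientation: [3.138, 0.144, 0.001]
ft_force: [-0.3, 0.1, 0.8]
finger_gap: 0.004
grasp_force: 0.0
```

{"op": "apply_moves", "data": {"commands": [{"linear": [0.035,0.045,0.0],"spin": 0.0,"jaw": 0.0},{"linear": [0.036,0.05,0.0],"spin": 0.0,"jaw": 0.0},{"linear": [0.0,0.0,0.0],"spin": 0.0,"jaw": 0.0}]}}

```text
time: 2.05
eef_pos: [494.6, -163.0, 261.5]
orientation: [-3.136, -0.157, -0.002]
ft_force: [0.2, -0.5, -0.0]
finger_gap: 0.001
grasp_force: 0.0
```

{"op": "apply_moves", "data": {"commands": [{"linear": [0.0,0.0,-0.05],"spin": 0.0,"jaw": 0.0},{"linear": [0.0,0.0,-0.05],"spin": 0.0,"jaw": 0.0},{"linear": [-0.001,0.0,-0.05],"spin": 0.0,"jaw": 0.0},{"linear": [-0.001,0.015,0.0],"spin": 0.0,"jaw": 0.0},{"linear": [0.0,0.0,0.0],"spin": 0.0,"jaw": 0.0}]}}

```text
time: 2.68
eef_pos: [491.4, -151.9, 113.4]
orientation: [3.138, 0.147, 0.003]
ft_force: [0.8, -1.0, 1.0]
finger_gap: 0.001
grasp_force: 0.0
```

{"op": "apply_moves", "data": {"commands": [{"linear": [0.0,0.008,0.0],"spin": 0.0,"jaw": 0.0},{"linear": [-0.001,0.008,0.0],"spin": 0.0,"jaw": 0.0},{"linear": [0.0,0.008,0.0],"spin": 0.0,"jaw": 0.0},{"linear": [-0.001,0.008,0.0],"spin": 0.0,"jaw": 0.0}]}}

```text
time: 3.18
eef_pos: [488.4, -120.7, 111.6]
orientation: [3.138, 0.144, 0.001]
ft_force: [-0.1, -0.1, 0.7]
finger_gap: -0.004
grasp_force: 0.2
```

{"op": "apply_moves", "data": {"commands": [{"linear": [-0.001,0.007,0.0],"spin": 0.0,"jaw": 0.0},{"linear": [0.0,0.007,0.0],"spin": 0.0,"jaw": 0.0},{"linear": [-0.001,0.007,0.0],"spin": 0.0,"jaw": 0.0}]}}

```text
time: 3.55
eef_pos: [486.3, -99.8, 111.3]
orientation: [3.138, 0.144, 0.0]
ft_force: [0.8, -0.4, 0.0]
finger_gap: 0.0
grasp_force: 0.1
```

```bash
cat > m.py <<'E'
from h import *
im,d,W=cloud('scene'); im2,d2,W2=cloud('top')
save('m%d.png'%int(sensors.read_state()['time']*100),np.hstack([im[150:350,180:480],im2[160:360,200:500]]))
for n,W in(('scene',W),('top',W2)):
  for r,xr in(('near',(425,530)),('far',(540,655))):
    m=(W[...,0]>xr[0])&(W[...,0]<xr[1])&(abs(W[...,1])<118)&(W[...,2]>28)&(W[...,2]<170)
    p=W[m]
    if len(p): print(n,r,len(p),np.percentile(p,[1,50,99],axis=0).round().tolist())
E
python3 m.py
```

```text
scene near 1767 [[449.0, -108.0, 29.0], [474.0, -61.0, 105.0], [518.0, -42.0, 168.0]]
scene far 2095 [[553.0, 73.0, 29.0], [569.0, 111.0, 106.0], [623.0, 115.0, 158.0]]
top near 125 [[450.0, -60.0, 85.0], [470.0, -49.0, 131.0], [519.0, -38.0, 136.0]]
top far 785 [[555.0, 72.0, 31.0], [579.0, 90.0, 156.0], [625.0, 112.0, 162.0]]
```

{"op": "apply_moves", "data": {"commands": [{"linear": [-0.001,0.007,0.0],"spin": 0.0,"jaw": 0.0},{"linear": [0.0,0.007,0.0],"spin": 0.0,"jaw": 0.0},{"linear": [-0.001,0.007,0.0],"spin": 0.0,"jaw": 0.0},{"linear": [0.0,0.004,0.0],"spin": 0.0,"jaw": 0.0},{"linear": [0.0,0.0,0.0],"spin": 0.0,"jaw": 0.0}]}}

```text
time: 4.28
eef_pos: [484.3, -74.9, 111.4]
orientation: [3.138, 0.145, 0.0]
ft_force: [-0.1, 0.0, -0.2]
finger_gap: 0.002
grasp_force: 0.0
```

```bash
python3 m.py
```

```text
scene near 1735 [[439.0, -99.0, 29.0], [473.0, -7.0, 47.0], [513.0, 61.0, 168.0]]
scene far 2093 [[553.0, 73.0, 30.0], [570.0, 111.0, 106.0], [623.0, 115.0, 158.0]]
top near 926 [[441.0, -28.0, 34.0], [475.0, 17.0, 47.0], [513.0, 60.0, 53.0]]
top far 782 [[555.0, 72.0, 33.0], [579.0, 90.0, 156.0], [625.0, 112.0, 163.0]]
```

{"op": "apply_moves", "data": {"commands": [{"linear": [0.0,-0.005,0.045],"spin": 0.0,"jaw": 0.0},{"linear": [0.0,0.0,0.045],"spin": 0.0,"jaw": 0.0},{"linear": [0.0,0.0,0.045],"spin": 0.0,"jaw": 0.0},{"linear": [0.015,0.04,0.0],"spin": 0.0,"jaw": 0.0},{"linear": [0.015,0.04,0.0],"spin": 0.0,"jaw": 0.0}]}}

```text
time: 5.0
eef_pos: [514.9, 0.0, 247.1]
orientation: [3.138, 0.141, 0.002]
ft_force: [0.8, 0.1, -0.5]
finger_gap: 0.003
grasp_force: 0.0
```

{"op": "apply_moves", "data": {"commands": [{"linear": [0.015,0.04,0.0],"spin": 0.0,"jaw": 0.0},{"linear": [0.015,0.04,0.0],"spin": 0.0,"jaw": 0.0},{"linear": [0.02,0.045,0.0],"spin": 0.0,"jaw": 0.0},{"linear": [0.02,0.045,0.0],"spin": 0.0,"jaw": 0.0},{"linear": [0.0,0.0,0.0],"spin": 0.0,"jaw": 0.0}]}}

```text
time: 5.62
eef_pos: [584.1, 173.8, 245.6]
orientation: [-3.135, -0.152, 0.002]
ft_force: [0.5, 0.1, -0.2]
finger_gap: -0.001
grasp_force: 0.0
```

{"op": "apply_moves", "data": {"commands": [{"linear": [0.0,0.0,-0.055],"spin": 0.0,"jaw": 0.0},{"linear": [0.0,0.0,-0.055],"spin": 0.0,"jaw": 0.0},{"linear": [0.0,-0.01,0.0],"spin": 0.0,"jaw": 0.0},{"linear": [0.001,-0.014,0.0],"spin": 0.0,"jaw": 0.0},{"linear": [0.0,0.0,0.0],"spin": 0.0,"jaw": 0.0}]}}

```text
time: 6.25
eef_pos: [587.1, 143.7, 139.0]
orientation: [3.138, 0.139, 0.006]
ft_force: [-0.1, -0.5, -0.6]
finger_gap: 0.002
grasp_force: 0.0
```

{"op": "apply_moves", "data": {"commands": [{"linear": [0.001,-0.008,0.0],"spin": 0.0,"jaw": 0.0},{"linear": [0.0,-0.008,0.0],"spin": 0.0,"jaw": 0.0},{"linear": [0.001,-0.008,0.0],"spin": 0.0,"jaw": 0.0},{"linear": [0.0,-0.007,0.0],"spin": 0.0,"jaw": 0.0},{"linear": [0.001,-0.007,0.0],"spin": 0.0,"jaw": 0.0}]}}

```text
time: 6.88
eef_pos: [588.2, 107.4, 136.3]
orientation: [3.138, 0.144, -0.0]
ft_force: [-0.4, -0.2, 1.4]
finger_gap: -0.002
grasp_force: 0.1
```

```bash
python3 m.py
```

```text
scene near 1409 [[439.0, -64.0, 28.0], [470.0, 9.0, 46.0], [515.0, 61.0, 49.0]]
scene far 2051 [[553.0, 56.0, 29.0], [568.0, 97.0, 99.0], [622.0, 115.0, 165.0]]
top near 267 [[451.0, -66.0, 41.0], [494.0, -51.0, 47.0], [519.0, -28.0, 53.0]]
```

{"op": "apply_moves", "data": {"commands": [{"linear": [0.001,-0.007,0.0],"spin": 0.0,"jaw": 0.0},{"linear": [0.0,-0.007,0.0],"spin": 0.0,"jaw": 0.0},{"linear": [0.001,-0.007,0.0],"spin": 0.0,"jaw": 0.0},{"linear": [0.001,-0.007,0.0],"spin": 0.0,"jaw": 0.0},{"linear": [0.0,-0.007,0.0],"spin": 0.0,"jaw": 0.0}]}}

```text
time: 7.6
eef_pos: [591.3, 72.2, 136.3]
orientation: [3.138, 0.144, 0.0]
ft_force: [0.3, -0.7, 0.5]
finger_gap: 0.002
grasp_force: 0.0
```

{"op": "apply_moves", "data": {"commands": [{"linear": [0.0,0.0,0.0],"spin": 0.0,"jaw": 0.0},{"linear": [0.0,0.0,0.0],"spin": 0.0,"jaw": 0.0}]}}

```text
time: 7.85
eef_pos: [591.2, 73.1, 136.4]
orientation: [-3.138, -0.144, -0.0]
ft_force: [-0.4, 0.3, 0.3]
finger_gap: 0.001
grasp_force: 0.0
```

```bash
python3 m.py
```

```text
scene near 1417 [[439.0, -65.0, 29.0], [470.0, 9.0, 46.0], [514.0, 61.0, 49.0]]
scene far 1601 [[556.0, -83.0, 29.0], [582.0, 12.0, 46.0], [628.0, 87.0, 167.0]]
top near 4 [[512.0, -61.0, 44.0], [517.0, -60.0, 46.0], [521.0, -59.0, 51.0]]
top far 647 [[562.0, -83.0, 33.0], [599.0, -55.0, 47.0], [631.0, -15.0, 54.0]]
```

Both cartons have fallen. I'll back off and check.

{"op": "apply_moves", "data": {"commands": [{"linear": [0.0,0.005,0.05],"spin": 0.0,"jaw": 0.0},{"linear": [0.0,0.0,0.05],"spin": 0.0,"jaw": 0.0},{"linear": [0.0,0.05,0.02],"spin": 0.0,"jaw": 0.0},{"linear": [0.0,0.05,0.0],"spin": 0.0,"jaw": 0.0},{"linear": [0.0,0.05,0.0],"spin": 0.0,"jaw": 0.0}]}}

```text
time: 8.57
eef_pos: [591.2, 229.4, 256.8]
orientation: [-3.138, -0.144, -0.001]
ft_force: [0.7, -0.6, -0.6]
finger_gap: 0.001
grasp_force: 0.0
```

{"op": "apply_moves", "data": {"commands": [{"linear": [-0.02,0.05,0.0],"spin": 0.0,"jaw": 0.0},{"linear": [-0.02,0.05,0.0],"spin": 0.0,"jaw": 0.0},{"linear": [-0.02,0.05,0.0],"spin": 0.0,"jaw": 0.0},{"linear": [0.0,0.0,0.0],"spin": 0.0,"jaw": 0.0}]}}

```text
time: 9.07
eef_pos: [527.2, 383.2, 256.4]
orientation: [-3.135, -0.158, 0.003]
ft_force: [0.5, -0.8, -1.1]
finger_gap: -0.002
grasp_force: 0.0
```

```bash
python3 m.py; python3 - <<'E'
from h import *
im,d,W=cloud('top'); save('end.png',cv2.resize(im[160:360,120:480],None,fx=2.2,fy=2.2,interpolation=cv2.INTER_CUBIC))
for n,xr in(('near',(425,535)),('far',(545,655))):
  m=(W[...,0]>xr[0])&(W[...,0]<xr[1])&(abs(W[...,1])<118)&(W[...,2]>38)&(W[...,2]<60)
  p=W[m]; A=np.c_[p[:,:2]-p[:,:2].mean(0),np.ones(len(p))]
  print(n,np.linalg.lstsq(A,p[:,2],rcond=None)[0].round(3),[np.round(a,1) for a in cv2.minAreaRect(p[:,:2].astype(np.float32))])
E
```

```text
scene near 1420 [[439.0, -65.0, 29.0], [470.0, 9.0, 46.0], [514.0, 62.0, 49.0]]
scene far 1424 [[556.0, -84.0, 29.0], [584.0, 3.0, 46.0], [628.0, 66.0, 49.0]]
top near 1392 [[442.0, -64.0, 35.0], [479.0, -3.0, 48.0], [517.0, 58.0, 53.0]]
top far 1626 [[558.0, -83.0, 32.0], [593.0, -8.0, 47.0], [630.0, 64.0, 53.0]]
near [-4.0000e-03  1.0000e-03  4.7546e+01] [array([480.2,  -2.4]), array([ 71.2, 125. ]), np.float64(5.7)]
far [8.0000e-03 3.0000e-03 4.7378e+01] [array([595. ,  -9.1]), array([ 71.6, 149.9]), np.float64(2.3)]
```

View pics/end.png

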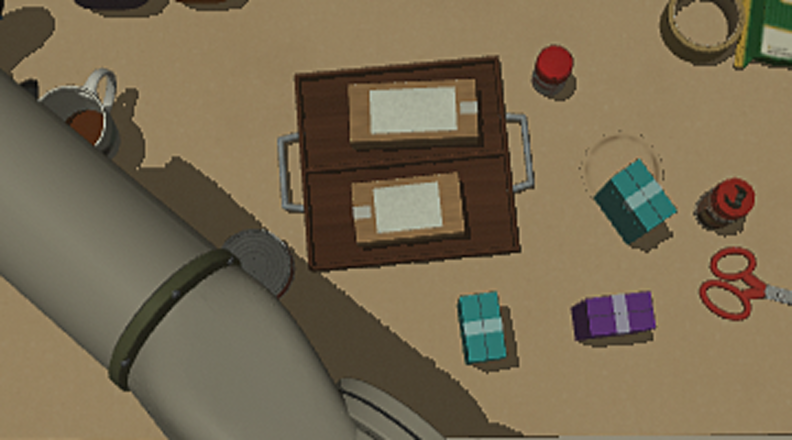

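The picture shows both cartons lying flat in their own compartments, tall at px (415,112) and short at (408,208). Their tops are level at z ≈ 47 mm. The shaker, jar and look-alikes stand where they were, and the tin and mug are in place, partly behind the arm.

```bash
python3 -c "
from rig import bot; print(bot.hand_in())"
```

```text
the job is handed in; nothing more can be done
None
```

Both cartons were tipped with light fingertip pushes and lie flat on their broad sides in their own compartments; the four bystanders were left alone, and I handed the job in at about 9 s of the 46 s allowed.

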